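# Make up two table caddies

### The arm

A 6-joint arm with a two-finger parallel gripper is mounted at the origin on a cart in front of the work surface, level with it; the furniture and walls round the work are solid. World frame = base frame: x ahead of the robot, y to its left, z up, the work surface at z = 0. Lengths are in mm, angles in rad, forces in N, time in s.
With the tool pointing down it reaches from about 350 to 975 mm from the base axis. Payload 7.1 kg.
Tool frame: the origin (TCP) lies midway between the tips of the shut fingers; the grasp point (between the pads) lies ctrl.tcp_to_grasp behind it (ctrl.tcp_to_grasp is the distance from the TCP to the grasp point, in mm); z points along the fingers, y is the direction in which the jaws open and shut (so a half turn about z gives the same grasp; the last joint's range is limited). The gripper opens to 88 mm and grips with 3 to 60 N. Pads are 20 mm wide; open, the fingers measure 115 mm over their backs; the gripper's body (75 mm by 178 mm) begins 61 mm behind the grasp point.
Start: joints at [-1.25, 0.423, 1.63, -0, 1.089, -0.019], TCP at [208.329, -589.24, 222.675] pointing down, gripper open.
Joint ranges: [-3, 3], [-0.9, 2.11], [0.09, 2.58], [-1.31, 4.45], [0.11, 2.69], [-2.54, 2.54]. Speed limits (rad/s): [2.39, 2.39, 3.01, 3.14, 3.14, 3.14].

### API

Orientations are given as a rotation vector (axis times angle).
In Python, from workcell import ctrl gives the robot as it stands.
- The arm moves only by the tool play_rows, never from a script. Its argument "increments" is text: rows parted by semicolons, each of 5 numbers parted by spaces: the opening, from 0 (shut) to 1 (fully open), then the shift along the world's x, y, z in m, then the turn about the world's z in degrees. A call has 1 to 20 rows; each row shifts and turns the commanded pose from where the row before left it; what a row does not reach is not made up. A row lasts 1/10 s, in which the tool goes at most 50 mm and 8.59 degrees, less where a joint would pass 70% of its speed; a pose out of reach is approached as far as the arm can. A call is refused whole if a number of a shift passes 0.05 or a number of a turn 8.59, either way. A call with a gripper value outside its range is refused whole. The fingers move at their own pace and stop on an object; the grip force is fixed at half the most. Time passes only in rows, so rows that do not move let the fingers close. It gives the time, the measured TCP pose, the force and the opening at its end, in the units of the state.
- ctrl.get_obs(): the state, without advancing time (a new reading comes with each control period).
- ctrl.get_image(name): name is "side" or "top" or "wrist"; returns a dict with "img" (420x560x3 uint8, red, green, blue), "range_z" (420x560 float32, mm along the optical axis (not along the pixel's ray), 0 where there is no reading), "vertical_fov" (degrees; the focal length in pixels is half the picture's height over the tangent of half this angle, whatever the lens; pixels are square), "cx", "cy" (the principal point, pixels), "origin" and "attitude" of the camera in the world. Camera axes: x right, y down, z forward; pixel columns grow to the right and rows downward; lengths in mm; the calibration is good to about 2 mm. The wrist camera is an equidistant fisheye: a pixel r from the principal point sees the ray r / f radians off the axis. A picture is of the moment at which its call begins.
- ctrl.close_job(): hands the job in, once; it reports no verdict.
The state is a dict: "t": time; "qpos": joint angles; "qvel": joint speeds; "joint_torque": joint torques, N m; "ee_pos": TCP position; "orientation": TCP orientation; "ft_force": force on the tool from outside, world axes, zero at the start; "moment": the same for the moment, N m; "width": finger opening in mm.
Only numpy, scipy, OpenCV 4.12 (cv2) and the standard library are available. Lean on these libraries where they do the work, as an engineer would, in place of code of your own. Each camera call takes 0.05 s, during which the arm holds its last target. There are 200 camera calls.

### The job

Make up the two table caddies from the things on the worktop: the two-cell caddy gets the jam jar in its wide cell and one salt shaker in its narrow cell; the three-cell caddy gets the other salt shaker, the spice jar and the dropper bottle, one to a cell in any order. Stand everything upright on the floor of its cell and let go. Knock nothing over, and do not push the three tins aside.

Things in the scene. Friction and masses are not known exactly. Their poses are not given: they have to be found in the camera images.
- caddy_two: the two-cell caddy: a low open tray of dark wood, 100 mm (its x) by 168 mm (its y), with one wide and one narrow cell side by side along y. Origin: centre of its underside, on the worktop, z up. The wide cell is 88 x 88 mm, its centre at y = -34 mm; the narrow cell is 88 mm (x) by 64 mm (y), its centre at y = +46 mm. The walls are 24 mm high (dividers 21 mm), the floor inside is 5 mm above the origin. Fixed to the worktop.
- caddy_three: the three-cell caddy: a low open tray of dark wood, 76 mm (its x) by 212 mm (its y), with three equal cells in a row along y. Origin: centre of its underside, on the worktop, z up. Each cell is 64 x 64 mm; centres at y = -68, 0 and +68 mm. The walls are 24 mm high (dividers 21 mm), the floor inside is 5 mm above the origin. Fixed to the worktop.
- shaker_1_mid (a point): one of two alike salt shakers, upright, round, plain grey with a domed perforated cap: 44 mm across up to 70 mm high, narrowing above, 90 mm tall. This point: its centre, 45 mm above its foot; z along its axis, up.
- shaker_2_mid (a point): one of two alike salt shakers, upright, round, plain grey with a domed perforated cap: 44 mm across up to 70 mm high, narrowing above, 90 mm tall. This point: its centre, 45 mm above its foot; z along its axis, up.
- jam_mid (a point): the jam jar: the one wide round glass jar with a screw lid, upright, 64 mm across, 87 mm tall. This point: its centre, 43.5 mm above its foot; z along its axis, up.
- spice_mid (a point): the spice jar: slim round jar with a screw lid as wide as the jar, upright, 46 mm across, 109 mm tall. This point: its centre, 54.5 mm above its foot; z along its axis, up.
- drops_mid (a point): the dropper bottle on the worktop (a similar one on the windowsill is no part of the job): small slim round bottle with a pointed rubber teat, upright, 33 mm across the body (lower 62 mm), much narrower above, 102 mm tall. This point is half-way up its height, 51 mm above its foot, on the body, a little below its shoulder. z along its axis, up.
- flat_tin_mid (a point): a bystander: flat round tin, 86 mm across, 40 mm tall. This point: its centre, 20 mm above its foot.
- tin_left_mid (a point): a bystander: one of two short round tins, 75 mm across, 58 mm tall, at the outer left and right. This point: its centre, 29 mm above its foot.
- tin_right_mid (a point): a bystander: one of two short round tins, 75 mm across, 58 mm tall, at the outer left and right. This point: its centre, 29 mm above its foot.
Things that resemble listed ones, but are neither listed nor needed, are in the scene too. What is shaped like the part that bears spice_mid but blue is not meant.

How it is judged:
By the outcome, as a careful person would: the job done as asked, in the order asked, and still so for the second after the job is handed in, with the robot touching nothing.
It also fails if it takes over 128 s, if anything falls off the work surface, if the arm or the gripper's body presses on something with over 40 N, if the wrist force passes 120 N, or if a joint passes its speed limit or range.

## Working session

There is one attempt and no reset: what is moved stays moved. The work goes in short steps, Python scripts to look and compute and a tool call to move; the robot and the scene stay as the last step left them, time stands still between calls to the robot, and variables do not carry over. Pictures are saved under pics/ and viewed, on a budget of 14 in all, crops included, one or two more only if the job needs it, and the job is handed in when it is done.

Besides the shell and the picture viewer there is one more tool, called after "Request:" by a JSON object that holds its "name" and its "arguments", one argument or row to a line. play_rows: Moves the arm, as the interface text tells. Its arguments: {"type":"object","properties":{"increments":{"type":"string"}},"required":["increments"]}

```bash
mkdir -p pics; cat > h.py <<'E'
import numpy as np, cv2
from workcell import ctrl
from scipy.spatial.transform import Rotation as R
def grab(n,save=None):
    d=ctrl.get_image(n)
    np.savez(f'{n}.npz',**{k:np.array(v) for k,v in d.items()})
    if save: cv2.imwrite('pics/'+save,d['img'][:,:,::-1])
    return d
def load(n): return dict(np.load(f'{n}.npz'))
def rot(a):
    a=np.array(a,float)
    if a.shape==(3,3): return a
    return R.from_rotvec(a).as_matrix()
def cloud(d):
    h,w=d['range_z'].shape; f=h/2/np.tan(np.radians(float(d['vertical_fov']))/2)
    v,u=np.mgrid[:h,:w]; z=d['range_z']
    p=np.stack([(u-d['cx'])/f*z,(v-d['cy'])/f*z,z],-1)
    return p@rot(d['attitude']).T+np.array(d['origin'])
E
python3 - <<'E'
from h import *
for n in('top','side'):
    d=grab(n,n+'0.png'); print(n,d['vertical_fov'],d['cx'],d['cy'],d['origin'],d['attitude'],(d['range_z']>0).mean())
print(ctrl.tcp_to_grasp,ctrl.get_obs())
E
```

```text
top 42.72407145122021 284.1459326142478 206.74740389158262 [-261.46827483  451.1449812  1561.26203734] [-1.45062447  2.33993823 -0.70467665] 0.9843664965986395
side 42.85979674287995 271.1979835942411 212.7711757452832 [  271.46369384 -1291.02422536   667.50586176] [-1.98579089  0.28014295 -0.15449676] 0.9704761904761905
18.700000000000003 {'t': 0.1, 'qpos': array([-1.25002845e+00,  4.23744992e-01,  1.63059854e+00,  6.40502162e-06,
        1.08857741e+00, -1.89813251e-02]), 'qvel': array([-8.26125396e-04,  3.72638441e-05, -1.81338502e-03, -1.43337417e-03,
       -4.75158942e-04, -8.67165599e-04]), 'joint_torque': array([ 1.10083060e-03, -5.45608985e+01, -2.74325734e+01,  6.45272154e-02,
        1.87844055e-02, -3.03282638e-05]), 'ee_pos': array([ 208.16444718, -588.79701526,  221.99745953]), 'orientation': array([-3.09507813e+00, -5.30886990e-01,  3.04704181e-04]), 'ft_force': array([ 0.74274505, -1.00366611,  1.12324213]), 'moment': array([ 0.03361613, -0.03141549,  0.01166665]), 'width': 87.60782659665338}
```

View pics/top0.png

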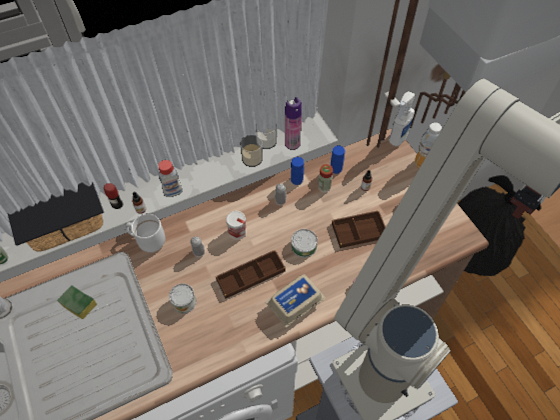

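View pics/side0.png

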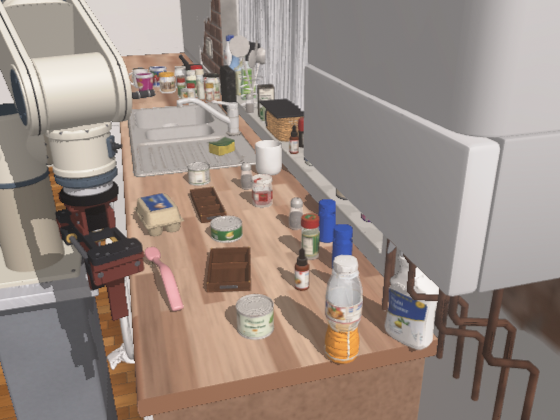

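Top view: shakers (197,246) and (281,193), jam (236,223), spice jar with red lid (325,177), two blue lookalikes (298,170) and (337,158), dropper (367,180; the other is on the sill at 138,203). Three-cell caddy (251,274), two-cell caddy (359,229). Tins: left (182,297), flat (304,242), right at side (255,315). Next I measure from depth, using an orthographic map.

```bash
cat > ortho.py <<'E'
from h import *
def ortho(x0,x1,y0,y1,s,zmax=130,names=('top','side')):
    # image: up=+x, left=+y ; s px/mm
    W=int((y1-y0)*s);H=int((x1-x0)*s); im=np.zeros((H,W,3),np.uint8); zz=np.full((H,W),-99.)
    for n in names:
        d=load(n);
        big={'range_z':0}
        P=cloud(d); ok=(d['range_z']>0)&(P[...,2]>-15)&(P[...,2]<zmax)
        p=P[ok];c=d['img'][ok]; r=((x1-p[:,0])*s).astype(int);q=((y1-p[:,1])*s).astype(int)
        k=(r>=0)&(r<H)&(q>=0)&(q<W); o=np.argsort(p[k,2]); 
        for a,b,z,cc in zip(r[k][o],q[k][o],p[k,2][o],c[k][o]):
            if z>=zz[a,b]: zz[a,b]=z; im[a,b]=cc[::-1]
    return im,zz
E
python3 - <<'E'
from ortho import *
im,zz=ortho(250,850,-500,500,.8)
m=cv2.dilate(im,np.ones((3,3))); m[im.any(-1)]=im[im.any(-1)]
for y in range(-500,501,100): cv2.putText(m,str(y),(int((500-y)*.8),10),0,.35,(0,255,255)); cv2.line(m,(int((500-y)*.8),0),(int((500-y)*.8),480),(0,255,255),1)
for x in range(250,851,100): cv2.putText(m,str(x),(0,int((850-x)*.8)),0,.35,(0,255,255));cv2.line(m,(0,int((850-x)*.8)),(800,int((850-x)*.8)),(0,255,255),1)
cv2.imwrite('pics/ortho0.png',m)
# per-pixel readings
for n,pts in (('top',dict(sh1=(197,240),sh2=(281,187),jam=(236,218),spice=(326,170),drop=(368,174),tinL=(182,292),flat=(304,238),blue1=(298,162),blue2=(338,151),c2=(359,229),c3=(251,274),butter=(297,293))),('side',dict(tinR=(255,304),sh2=(297,203),spice=(311,219),drop=(301,258),sh1=(246,168),jam=(262,180)))):
    P=cloud(load(n))
    for k,(u,v) in pts.items(): print(n,k,P[v,u].round())
E
```

```text
top sh1 [611. 316.  92.]
top sh2 [679. -13.  90.]
top jam [636. 171.  85.]
top spice [ 661. -174.  111.]
top drop [ 602. -309.   80.]
top tinL [482. 420.  58.]
top flat [494.  -5.  39.]
top blue1 [ 737. -107.  106.]
top blue2 [ 718. -254.  107.]
top c2 [ 461. -200.    2.]
top c3 [471. 198.   0.]
top butter [316. 113.  79.]
side tinR [ 466. -422.   59.]
side sh2 [682. -27.  84.]
side spice [ 665. -187.  111.]
side drop [ 599. -311.   82.]
side sh1 [615. 302.  79.]
side jam [631. 157.  89.]
```

View pics/ortho0.png

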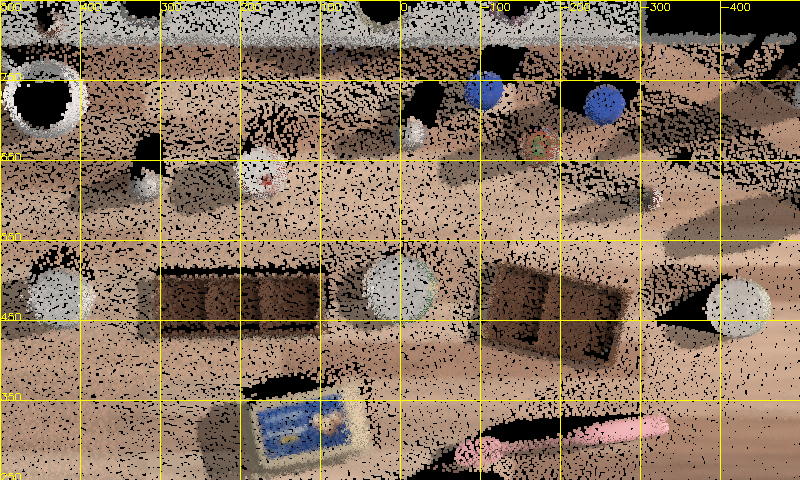

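The map shows both caddies (three-cell nearly aligned, two-cell turned, with its wide cell at -y) and all the objects. Now I fit circles and rectangles.

```bash
cat > fit.py <<'E'
from h import *
from scipy.optimize import least_squares
def pts(names=('top','side')):
    out=[]
    for n in names:
        d=load(n);P=cloud(d);out.append(P[d['range_z']>0])
    return out
OB=dict(sh1=((613,310),22,8,66),sh2=((680,-20),22,8,66),jam=((634,165),32,8,84),spice=((663,-180),23,8,106),drop=((600,-312),16.5,8,58),
 tinL=((480,420),37.5,8,54),flat=((490,-2),43,8,37),tinR=((466,-422),37.5,8,54))
def circ(P,c,r,z0,z1):
    k=(np.hypot(P[:,0]-c[0],P[:,1]-c[1])<r+14)&(P[:,2]>z0)&(P[:,2]<z1); p=P[k]
    if len(p)<15: return None
    s=least_squares(lambda q:np.hypot(p[:,0]-q[0],p[:,1]-q[1])-r,c,loss='soft_l1',f_scale=1.5)
    return s.x.round(1),len(p),round(float(np.median(abs(s.fun))),1)
if __name__=='__main__':
    A=pts()
    for k,(c,r,a,b) in OB.items():
        print(k,*[circ(P,c,r,a,b) for P in A],circ(np.vstack(A),c,r,a,b))
    for n,c,R_,h,w in(('c2',(458,-195),115,100,168),('c3',(477,207),125,76,212)):
        for P in A+[np.vstack(A)]:
            k=(np.hypot(P[:,0]-c[0],P[:,1]-c[1])<R_)&(P[:,2]>12)&(P[:,2]<29); p=P[k].astype(np.float32)
            # robust rectangle outline fit on top-of-wall points: walls 6mm thick
            p=p[p[:,2]>21.5]
            def res(q):
                co,si=np.cos(q[2]),np.sin(q[2]);dx,dy=p[:,0]-q[0],p[:,1]-q[1]
                X=co*dx+si*dy;Y=-si*dx+co*dy
                hx,hy=h/2-3,w/2-3
                return np.minimum(abs(abs(X)-hx),abs(abs(Y)-hy))+np.maximum(0,abs(X)-hx-3)+np.maximum(0,abs(Y)-hy-3)
            best=min((least_squares(res,(*c,t),loss='soft_l1',f_scale=2) for t in np.radians([-25,-15,-8,0,8,15])),key=lambda s:s.cost)
            print(n,best.x[:2].round(1),np.degrees(best.x[2]).round(1),len(p),np.median(abs(best.fun)).round(2), cv2.minAreaRect(p[:,:2]))
E
python3 fit.py
```

```text
sh1 (array([622.3, 317. ]), 130, 1.9) (array([621.1, 323.6]), 188, 2.5) (array([622.2, 321.7]), 318, 2.8)
sh2 (array([686.5, -14.8]), 125, 2.0) (array([685.1,  -5.4]), 248, 2.1) (array([686.9,  -7.6]), 373, 2.7)
jam (array([636.7, 172.1]), 239, 2.0) (array([636.3, 180.8]), 466, 2.2) (array([636.9, 179.4]), 705, 2.6)
spice (array([ 667.1, -178.5]), 242, 1.8) (array([ 667.5, -173.7]), 622, 1.1) (array([ 667.8, -174.3]), 864, 1.5)
drop (array([ 601.7, -309.6]), 93, 1.6) (array([ 602.8, -305.4]), 286, 1.0) (array([ 602.8, -305.9]), 379, 1.3)
tinL (array([477.1, 423.9]), 334, 2.6) (array([477. , 428.8]), 275, 1.9) (array([477.1, 427.4]), 609, 2.7)
flat (array([487.5,  -4.1]), 298, 6.2) (array([489.3,   2. ]), 308, 1.5) (array([489.1,   1.4]), 606, 2.7)
tinR None (array([ 465.7, -421. ]), 708, 0.8) (array([ 465.7, -421. ]), 709, 0.8)Traceback (most recent call last):
  File "fit.py", line 30, in <module>
    print(n,best.x[:2].round(1),np.degrees(best.x[2]).round(1),len(p),np.median(abs(best.fun)).round(2), cv2.minAreaRect(p[:,:2]))
                                                                                                         ~~~~~~~~~~~~~~~^^^^^^^^^
cv2.error: OpenCV(4.12.0) /io/opencv/modules/imgproc/src/convhull.cpp:143: error: (-215:Assertion failed) total >= 0 && (depth == CV_32F || depth == CV_32S) in function 'convexHull'
```

```bash
sed -i 's/cv2.minAreaRect(p\[:,:2\])/cv2.minAreaRect(np.ascontiguousarray(p[:,:2]))[:2]/' fit.py; python3 fit.py | grep ^c
python3 - <<'E'
from fit import *
from scipy import ndimage
# top-surface midrange/centroid per camera, table height, and depth bias
A=pts()
for k,(c,r,a,b) in OB.items():
    for P in A:
        H=dict(sh1=90,sh2=90,jam=87,spice=109,drop=102,tinL=58,flat=40,tinR=58)[k]
        m=(np.hypot(P[:,0]-c[0],P[:,1]-c[1])<r+14)&(abs(P[:,2]-H)<(4 if k not in('sh1','sh2','drop') else 9)); p=P[m]
        if len(p)>5: print(k,len(p),p.mean(0).round(1),((np.percentile(p,3,0)+np.percentile(p,97,0))/2).round(1))
for P in A:
    for c in((550,-100),(550,100),(560,400),(400,250),(560,-400)):
        m=(np.hypot(P[:,0]-c[0],P[:,1]-c[1])<30)&(abs(P[:,2])<15);print(c,np.median(P[m,2]).round(1),P[m,2].std().round(1))
E
```

```text
c2 [ 455.9 -196.6] -13.0 176 1.79 ((455.6702575683594, -196.28692626953125), (168.84071350097656, 104.44544219970703))
c2 [ 458.1 -195.8] -12.9 455 1.94 ((457.8634033203125, -194.197265625), (176.39791870117188, 99.78608703613281))
c2 [ 457.4 -195.9] -12.9 631 1.95 ((456.24859619140625, -193.86355590820312), (176.4127655029297, 104.44544219970703))
c3 [466.3 199.6] 0.7 275 1.85 ((466.8974609375, 199.5563507080078), (79.14286041259766, 211.7802276611328))
c3 [468.3 200.6] 0.8 279 2.02 ((468.9758605957031, 200.9481964111328), (76.17671966552734, 222.52809143066406))
c3 [467.1 200.2] 0.8 554 2.09 ((467.1890563964844, 200.91519165039062), (79.75869750976562, 222.5380859375))
sh1 64 [615.  320.4  88. ] [616.3 320.3  87.9]
sh1 43 [617.3 313.1  87.4] [618.  314.9  87.3]
sh2 56 [681.7 -11.   86.9] [682.3 -12.4  87.7]
sh2 65 [683.9 -15.5  87.5] [684.7 -14.6  87.5]
jam 193 [630.9 173.8  86.9] [631.1 173.1  86.9]
jam 129 [633.6 169.2  88.6] [634.5 173.4  87.3]
spice 74 [ 664.7 -176.1  108.9] [ 663.7 -176.6  109.1]
spice 129 [ 665.6 -179.8  110.1] [ 666.7 -176.   109.1]
drop 10 [ 600.9 -308.    97.7] [ 600.8 -309.1   99. ]
drop 30 [ 601.2 -308.8   98.5] [ 601.7 -308.9   98.1]
tinL 266 [475.8 424.4  57.1] [475.9 425.   57.8]
tinL 163 [477.4 425.3  58.5] [478.4 426.2  58.1]
flat 312 [487.3  -3.3  39.2] [487.2  -3.3  39.8]
flat 400 [ 4.886e+02 -4.000e-01  4.010e+01] [488.8  -0.8  40. ]
tinR 716 [ 465.1 -423.2   57.7] [ 465.3 -423.    57.8]
(550, -100) 0.6 4.1
(550, 100) 1.0 3.7
(560, 400) 0.8 3.5
(400, 250) 0.5 3.7
(560, -400) 1.2 4.1
(550, -100) 3.1 1.4
(550, 100) 3.5 1.2
(560, 400) 4.1 1.6
(400, 250) 3.4 1.5
(560, -400) 2.5 1.3
```

```bash
python3 - <<'E'
from fit import *
A=np.vstack(pts())
# tall things (z>115) on 100 mm grid: max z/min z
k=(A[:,2]>115)&(A[:,0]>100)&(A[:,0]<900)&(abs(A[:,1])<650); p=A[k]
for x in range(100,900,100):
    row=[]
    for y in range(600,-700,-100):
        q=p[(abs(p[:,0]-x-50)<50)&(abs(p[:,1]-y-0)<50)]
        row.append(f'{q[:,2].min():.0f}-{q[:,2].max():.0f}' if len(q)>8 else '.')
    print(x,row)
P=cloud(load('side'));print([P[v,u].round() for u,v in((345,265),(343,300),(410,290),(400,200),(330,90),(360,150),(450,100))])
d=grab('wrist')
cv2.imwrite('pics/w0.png',d['img'][:,:,::-1]);print(d['cx'],d['cy'],d['vertical_fov'],d['origin'],d['attitude'])
E
```

```text
100 ['.', '.', '.', '.', '.', '289-478', '321-697', '336-882', '571-889', '.', '.', '223-635', '234-614']
200 ['.', '.', '.', '.', '.', '.', '.', '809-883', '874-889', '.', '.', '224-633', '223-598']
300 ['.', '.', '.', '.', '.', '.', '.', '.', '.', '.', '.', '.', '.']
400 ['.', '.', '.', '.', '.', '.', '.', '.', '.', '.', '.', '.', '.']
500 ['.', '.', '.', '.', '.', '.', '.', '.', '.', '.', '.', '116-216', '115-738']
600 ['.', '.', '.', '.', '.', '.', '.', '.', '115-119', '.', '.', '115-212', '115-689']
700 ['115-181', '167-177', '.', '.', '.', '.', '.', '115-122', '.', '115-642', '115-640', '115-636', '115-622']
800 ['115-384', '115-384', '116-316', '115-223', '.', '116-415', '115-593', '115-554', '115-485', '116-641', '115-626', '115-589', '116-563']
[array([ 592., -566.,  207.]), array([ 587., -575.,  144.]), array([ 657., -669.,  209.]), array([ 516., -861.,  458.]), array([ 516., -669.,  527.]), array([ 516., -765.,  480.]), array([ 515., -926.,  570.])]
267.947829717104 208.21384927463274 65.70646984690485 [ 287.70119448 -561.63850713  384.61648919] [ 2.35041737 -1.66172925 -0.26102466]
```

```bash
python3 - <<'E'
from fit import *
for n in('top','side'):
    d=load(n);P=cloud(d).reshape(-1,3);A=P[(d['range_z']>0).ravel()]
    for y in range(-700,-200,50):
        q=A[(abs(A[:,1]-y)<25)&(A[:,0]>300)&(A[:,2]>115)&(A[:,0]<1000)]
        if len(q)>10: print(n,y,'minx by z band',{z:int(np.percentile(q[(q[:,2]>=z)&(q[:,2]<z+100),0],2)) for z in range(115,800,100) if ((q[:,2]>=z)&(q[:,2]<z+100)).sum()>8})
E
```

```text
top -700 minx by z band {115: 678, 215: 673, 315: 514, 415: 511, 515: 508, 615: 508}
top -650 minx by z band {115: 660, 215: 651, 315: 514, 415: 512, 515: 509, 615: 509, 715: 509}
top -600 minx by z band {115: 715, 215: 672, 315: 666, 415: 512, 515: 510, 615: 510, 715: 511}
top -550 minx by z band {115: 573, 215: 720, 315: 557, 415: 522, 515: 520, 615: 520, 715: 516}
top -500 minx by z band {115: 585, 215: 707, 315: 753, 415: 753, 515: 753}
top -450 minx by z band {115: 731, 215: 730, 315: 731, 415: 731, 515: 730, 615: 729}
top -400 minx by z band {115: 755, 215: 756, 315: 757, 415: 756, 515: 756, 615: 755}
top -350 minx by z band {115: 795, 215: 794, 315: 794, 415: 794, 515: 794, 615: 795}
top -300 minx by z band {115: 796, 215: 796, 315: 796, 415: 796, 515: 796, 615: 794}
top -250 minx by z band {115: 717, 215: 909, 315: 911, 415: 911, 515: 910}
side -700 minx by z band {115: 674, 215: 673, 315: 515, 415: 515, 515: 511, 615: 511}
side -650 minx by z band {115: 657, 215: 654, 315: 515, 415: 515, 515: 512, 615: 512}
side -600 minx by z band {115: 581, 215: 674, 315: 515, 415: 515, 515: 513, 615: 513}
side -550 minx by z band {115: 568, 415: 515, 515: 515}
side -500 minx by z band {115: 709}
side -450 minx by z band {115: 733}
side -400 minx by z band {115: 761}
```

Request:
{"name": "play_rows", "arguments": {
  "increments": "1 0.021 0.038 0 3.5;1 0.021 0.038 0 3.5;1 0.021 0.038 0 3.5;1 0.021 0.038 0 3.5;1 0.021 0.038 0 3.5;1 0.021 0.038 0 3.5;1 0.021 0.038 0 3.5;1 0.021 0.038 0 3.5;1 0.021 0.038 0 3.5;1 0.021 0.038 0 3.5;1 0.021 0.038 0 3.5;1 0.021 0.038 0 3.5;1 0.021 0.038 0 3.5;1 0.021 0.038 0 3.5;1 0.021 0.038 0 3.5;1 0.021 0.038 0 3.5;1 0.021 0.038 0 3.5;1 0.021 0.038 0 3.5;1 0.021 0.038 0 3.5;1 0 0 0 0"
}}

```text
t: 2.15
ee_pos: [609.3, 136.9, 222.4]
orientation: [2.293, 2.148, 0.003]
ft_force: [0.3, 0.4, 0.2]
width: 87.5
```

```bash
cat >> h.py <<'E'
def fcloud(d):
    h,w=d['range_z'].shape; f=h/2/np.tan(np.radians(float(d['vertical_fov']))/2)
    v,u=np.mgrid[:h,:w]; x=u-d['cx'];y=v-d['cy']; r=np.hypot(x,y)+1e-9; t=r/f; z=d['range_z']
    p=np.stack([x/r*np.tan(t)*z,y/r*np.tan(t)*z,z],-1)
    return p@rot(d['attitude']).T+np.array(d['origin'])
def state():
    o=ctrl.get_obs(); Rm=rot(o['orientation']); y=Rm[:,1]
    print('t',round(o['t'],2),'tcp',o['ee_pos'].round(1),'jaw deg',np.degrees(np.arctan2(y[1],y[0])).round(1),'q',o['qpos'].round(2),'F',o['ft_force'].round(1),'w',round(o['width'],1))
E
cat > near.py <<'E'
import sys
from fit import *
d=grab('wrist',sys.argv[1] if len(sys.argv)>1 else None)
P=fcloud(d); A=P[(d['range_z']>0)&(P[...,2]>-10)&(P[...,2]<130)]
HH=dict(sh1=90,sh2=90,jam=87,spice=109,drop=102,tinL=58,flat=40,tinR=58)
for k,(c,r,a,b) in OB.items():
    m=(np.hypot(A[:,0]-c[0],A[:,1]-c[1])<r+14)&(abs(A[:,2]-HH[k])<4); p=A[m]
    print(k,circ(A,c,r,a,b),len(p), ((np.percentile(p,3,0)+np.percentile(p,97,0))/2).round(1) if len(p)>20 else '')
state()
E
python3 near.py w1.png
```

```text
sh1 (array([619.1, 323.1]), 650, 1.8) 323 [618.4 316.1  88.3]
sh2 (array([684.9, -13.1]), 840, 1.5) 277 [685.1  -9.7  88.1]
jam (array([634.6, 175.2]), 121, 0.3) 3522 [633.7 176.3  87.5]
spice (array([ 667. , -175.7]), 742, 0.5) 0 
drop None 0 
tinL None 0 
flat (array([479.3,  10.2]), 864, 5.2) 1112 [504.1  -6.9  38.4]
tinR None 0 
t 2.2 tcp [607.8 134.7 222. ] jaw deg -3.9 q [0.2  0.42 1.64 0.   1.09 0.27] F [ 1.  -1.1 -0.2] w 87.7
```

Request:
{"name": "play_rows", "arguments": {
  "increments": "1 0.013 0.0205 0 4;1 0.0135 0.0205 0 0;1 0 0 -0.04 0;1 0 0 -0.04 0;1 0 0 -0.04 0;1 0 0 -0.03 0;1 0 0 -0.025 0;1 0 0 -0.016 0;1 0 0 0 0;1 0 0 0 0;0 0 0 0 0;0 0 0 0 0;0 0 0 0 0;0 0 0 0 0;0 0 0 0 0;0 0 0 0 0;0 0 0 0 0;0 0 0 0 0"
}}

```text
t: 4.0
ee_pos: [634.3, 174.0, 32.6]
orientation: [2.221, 2.221, 0.002]
ft_force: [-1.1, -1.2, 6.3]
width: 63.3
```

```bash
python3 -c "
from h import *
state()"
```

```text
t 4.0 tcp [634.3 174.   32.6] jaw deg -0.0 q [0.25 0.71 1.64 0.   0.79 0.25] F [-1.1 -1.2  6.3] w 63.3
```

Request:
{"name": "play_rows", "arguments": {
  "increments": "0 0 0 0.02 0;0 0 0 0.04 0;0 0 0 0.04 0;0 0 0 0.03 0;0 -0.0185 -0.0403 0 -1.3;0 -0.0185 -0.0403 0 -1.3;0 -0.0185 -0.0403 0 -1.3;0 -0.0185 -0.0403 0 -1.3;0 -0.0185 -0.0403 0 -1.3;0 -0.0185 -0.0403 0 -1.3;0 -0.0185 -0.0403 0 -1.3;0 -0.0185 -0.0403 0 -1.3;0 -0.0185 -0.0403 0 -1.3;0 -0.0185 -0.0403 0 -1.3;0 0 0 0 0;0 0 0 0 0"
}}

```text
t: 5.6
ee_pos: [448.1, -229.9, 161.5]
orientation: [-2.461, -1.951, 0.0]
ft_force: [-0.2, -0.0, -2.9]
width: 63.4
```

```bash
python3 near.py w2.png | tail -1; python3 - <<'E'
from fit import *
d=load('wrist');P=fcloud(d);A=P[d['range_z']>0]
im=np.zeros((480,760,3),np.uint8)
c=(457,-196)
k=(np.hypot(A[:,0]-c[0],A[:,1]-c[1])<115)&(A[:,2]>20)&(A[:,2]<29);p=A[k].astype(np.float32)
print(len(p))
h,w=100,168
def res(q):
    co,si=np.cos(q[2]),np.sin(q[2]);dx,dy=p[:,0]-q[0],p[:,1]-q[1]
    X=co*dx+si*dy;Y=-si*dx+co*dy;hx,hy=h/2-3,w/2-3
    return np.minimum(np.minimum(abs(abs(X)-hx),abs(abs(Y)-hy)),abs(Y-12))+np.maximum(0,abs(X)-hx-3)+np.maximum(0,abs(Y)-hy-3)
s=least_squares(res,(*c,-.22),loss='soft_l1',f_scale=1);print(s.x,np.degrees(s.x[2]),np.median(s.fun))
E
```

```text
t 5.65 tcp [ 448.5 -229.1  161.5] jaw deg -13.1 q [-0.5   0.33  1.94  0.    0.87 -0.27] F [ 0.6 -0.3 -2.3] w 63.3
3081
[ 4.57473763e+02 -1.95958131e+02 -2.21661264e-01] -12.700254882935642 1.411434696423406
```

View pics/w2.png

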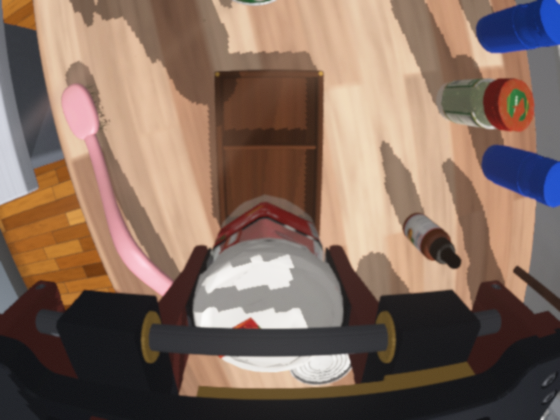

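Wrist view: jam held at (265,300), divider at (270,147) square to the jaws, wide cell below the jar. Spice jar with the red lid (500,105) stands between the two blue ones, dropper at (435,240). The caddy fit agrees to 1 mm. I lower the jar.

Request:
{"name": "play_rows", "arguments": {
  "increments": "0 0.0015 0 -0.04 0;0 0 0 -0.04 0;0 0 0 -0.025 0;0 0 0 -0.01 0;0 0 0 -0.005 0;0 0 0 -0.002 0;0 0 0 0 0;0 0 0 0 0"
}}

```text
t: 6.45
ee_pos: [451.1, -229.5, 40.7]
orientation: [2.458, 1.954, 0.001]
ft_force: [0.2, 0.4, -2.0]
width: 63.2
```

Request:
{"name": "play_rows", "arguments": {
  "increments": "0 0 0 -0.002 0;0 0 0 -0.001 0;0 0 0 0 0;0 0 0 0 0"
}}

```text
t: 6.85
ee_pos: [451.0, -230.2, 37.9]
orientation: [2.457, 1.954, 0.001]
ft_force: [-2.8, -0.9, 8.4]
width: 63.1
```

Request:
{"name": "play_rows", "arguments": {
  "increments": "1 0 0 0 0;1 0 0 0 0;1 0 0 0 0;1 0 0 0 0;1 0 0 0.01 0;1 0 0 0.03 0;1 0 0 0.045 0;1 0 0 0.045 0;1 0.029 0.027 0 0;1 0.029 0.027 0 0;1 0.029 0.027 0 0;1 0.029 0.027 0 0;1 0.029 0.027 0 0;1 0.029 0.027 0 0;1 0.03 0.0275 0 0;1 0.03 0.0275 0 0;1 0 0 0 0;1 0 0 0 0"
}}

```text
t: 8.65
ee_pos: [684.1, -11.6, 166.7]
orientation: [-2.457, -1.957, 0.001]
ft_force: [-0.4, -0.8, 0.4]
width: 87.8
```

```bash
python3 near.py w3.png | egrep 'sh2|tcp'; python3 - <<'E'
from fit import *
P=cloud(grab('side'));A=P.reshape(-1,3)
for r in ((450,-229),): 
    k=(np.hypot(A[:,0]-r[0],A[:,1]-r[1])<45)&(A[:,2]>85);p=A[k];print(len(p),p.mean(0),(np.percentile(p,3,0)+np.percentile(p,97,0))/2)
E
```

```text
sh2 (array([683.9, -14. ]), 769, 1.6) 709 [685.5 -10.7  88.1]
t 8.7 tcp [683.5 -12.4 166.6] jaw deg -13.0 q [-0.04  0.57  1.53 -0.    1.05  0.19] F [ 0.1 -0.5 -0.8] w 87.9
384 [ 450.29248812 -235.1549706    93.61486595] [ 450.42305237 -231.05031906   91.59427668]
```

Request:
{"name": "play_rows", "arguments": {
  "increments": "1 0.001 0 -0.045 0;1 0 0 -0.045 0;1 0 0 -0.03 0;1 0 0 -0.0175 0;1 0 0 0 0;1 0 0 0 0;0 0 0 0 0;0 0 0 0 0;0 0 0 0 0;0 0 0 0 0;0 0 0 0 0;0 0 0 0 0;0 0 0 0 0;0 0 0 0 0"
}}

```text
t: 10.15
ee_pos: [685.2, -12.1, 29.2]
orientation: [-2.459, -1.955, 0.0]
ft_force: [-1.4, 1.2, 1.9]
width: 40.6
```

```bash
python3 -c "
from h import *
state()"
```

```text
t 10.15 tcp [685.2 -12.1  29.2] jaw deg -13.0 q [-0.04  0.75  1.57  0.    0.82  0.19] F [-1.4  1.2  1.9] w 40.6
```

Request:
{"name": "play_rows", "arguments": {
  "increments": "0 0 0 0 0;0 0 0 0 0;0 0 0 0 0"
}}

```text
t: 10.45
ee_pos: [685.2, -12.2, 29.2]
orientation: [-2.459, -1.955, 0.0]
ft_force: [-1.5, 0.9, 2.6]
width: 41.1
```

```bash
python3 near.py w4.png | egrep 'sh2|tcp'
```

```text
sh2 (array([684.9, -13.8]), 5234, 1.8) 2021 [686.8  -5.   89.5]
t 10.5 tcp [685.2 -12.2  29.2] jaw deg -13.0 q [-0.04  0.75  1.57  0.    0.82  0.19] F [-1.8  0.9  2.8] w 41.4
```

View pics/w4.png

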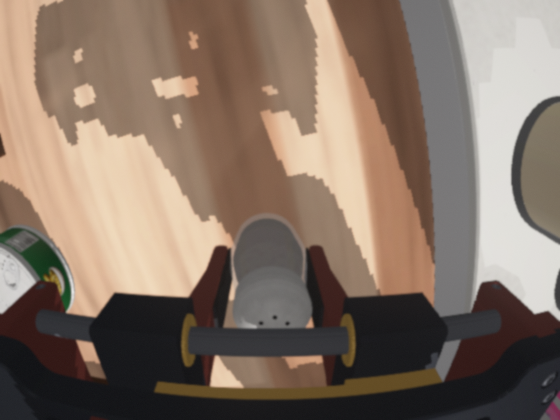

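The shaker at (270,290) sits centred and upright between the pads. I lift it and carry it.

Request:
{"name": "play_rows", "arguments": {
  "increments": "0 0 0 0.015 0;0 0 0 0.035 0;0 0 0 0.04 0;0 0 0 0.04 0;0 -0.027 -0.0174 0 0;0 -0.027 -0.0174 0 0;0 -0.027 -0.0174 0 0;0 -0.027 -0.0174 0 0;0 -0.027 -0.0174 0 0;0 -0.027 -0.0174 0 0;0 -0.027 -0.0174 0 0;0 -0.028 -0.0174 0 0;0 0 0 0 0;0 0 0 0 0"
}}

```text
t: 11.9
ee_pos: [468.8, -152.0, 160.1]
orientation: [2.459, 1.952, 0.002]
ft_force: [0.7, 1.1, -0.8]
width: 41.4
```

```bash
python3 near.py w5.png | egrep 'tcp'
```

```text
t 11.95 tcp [ 469.5 -151.7  160.1] jaw deg -13.1 q [-0.34  0.32  1.97  0.    0.85 -0.11] F [ 0.6  0.4 -0.8] w 41.2
```

View pics/w5.png

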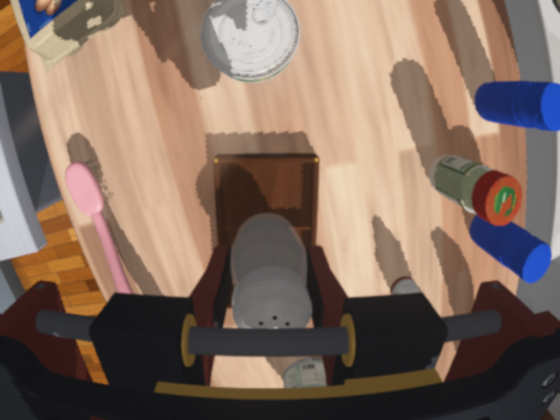

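Shaker still held and upright (270,280), over the narrow cell. I lower it.

Request:
{"name": "play_rows", "arguments": {
  "increments": "0 -0.001 0 -0.04 0;0 0 0 -0.04 0;0 0 0 -0.025 0;0 0 0 -0.012 0;0 0 0 -0.0055 0;0 0 0 -0.002 0;0 0 0 0 0;0 0 0 0 0"
}}

```text
t: 12.75
ee_pos: [468.2, -151.7, 35.7]
orientation: [2.458, 1.954, 0.002]
ft_force: [0.3, 0.1, -0.7]
width: 41.4
```

Request:
{"name": "play_rows", "arguments": {
  "increments": "0 0 0 -0.0015 0;0 0 0 0 0;0 0 0 0 0"
}}

```text
t: 13.05
ee_pos: [468.2, -151.7, 34.1]
orientation: [2.458, 1.954, 0.002]
ft_force: [0.1, 1.2, 6.1]
width: 41.4
```

Request:
{"name": "play_rows", "arguments": {
  "increments": "1 0 0 0 0;1 0 0 0 0;1 0 0 0 0;1 0 0 0 0;1 0 0 0.01 0;1 0 0 0.035 0;1 0 0 0.045 0;1 0 0 0.045 0;1 0.0137 0.0428 0 1.25;1 0.0137 0.0428 0 1.25;1 0.0137 0.0428 0 1.25;1 0.0137 0.0428 0 1.25;1 0.0137 0.0428 0 1.25;1 0.0137 0.0428 0 1.25;1 0.0137 0.0428 0 1.25;1 0.0137 0.0428 0 1.25;1 0.0137 0.0428 0 1.25;1 0.0137 0.0428 0 1.25;1 0.0137 0.0428 0 1.25;1 0 0 0 0"
}}

```text
t: 15.05
ee_pos: [619.0, 324.4, 168.9]
orientation: [2.203, 2.24, 0.005]
ft_force: [0.6, -0.1, 1.1]
width: 87.6
```

Request:
{"name": "play_rows", "arguments": {
  "increments": "1 0 0 0 0"
}}

```text
t: 15.15
ee_pos: [617.5, 320.0, 168.1]
orientation: [-2.206, -2.237, 0.001]
ft_force: [0.3, -0.2, 0.3]
width: 87.6
```

```bash
python3 near.py w6.png | egrep 'sh1|tcp'
```

```text
sh1 (array([619.2, 317.1]), 649, 1.2) 715 [618.7 322.   88.2]
t 15.2 tcp [617.4 318.9 168.1] jaw deg 0.7 q [ 0.46  0.58  1.5  -0.    1.06  0.45] F [-0.6 -0.9  0.4] w 87.8
```

Request:
{"name": "play_rows", "arguments": {
  "increments": "1 0.0015 0.0005 -0.045 0;1 0 0 -0.045 0;1 0 0 -0.03 0;1 0 0 -0.019 0;1 0 0 0 0;1 0 0 0 0;0 0 0 0 0;0 0 0 0 0;0 0 0 0 0;0 0 0 0 0;0 0 0 0 0;0 0 0 0 0;0 0 0 0 0;0 0 0 0 0;0 0 0 0 0"
}}

```text
t: 16.7
ee_pos: [619.4, 319.9, 29.3]
orientation: [-2.207, -2.235, 0.0]
ft_force: [-0.7, 0.1, 1.7]
width: 40.8
```

Request:
{"name": "play_rows", "arguments": {
  "increments": "0 0 0 0.015 0;0 0 0 0.035 0;0 0 0 0.04 0;0 0 0 0.04 0;0 -0.030 -0.024 0 0;0 -0.030 -0.024 0 0;0 -0.030 -0.024 0 0;0 -0.031 -0.024 0 0;0 -0.031 -0.024 0 0;0 0 0 0 0;0 0 0 0 0"
}}

```text
t: 17.8
ee_pos: [467.8, 199.7, 160.2]
orientation: [2.208, 2.234, 0.003]
ft_force: [1.3, 0.5, -0.0]
width: 40.6
```

```bash
python3 near.py w7.png | egrep 'tcp'; python3 - <<'E'
from fit import *
d=load('wrist');P=fcloud(d);A=P[d['range_z']>0]
c=(467,200)
k=(np.hypot(A[:,0]-c[0],A[:,1]-c[1])<125)&(A[:,2]>19.5)&(A[:,2]<29);p=A[k]
h,w=76,212
def res(q):
    co,si=np.cos(q[2]),np.sin(q[2]);dx,dy=p[:,0]-q[0],p[:,1]-q[1]
    X=co*dx+si*dy;Y=-si*dx+co*dy;hx,hy=h/2-3,w/2-3
    return np.minimum(np.minimum(abs(abs(X)-hx),abs(abs(Y)-hy)),abs(abs(Y)-34))+np.maximum(0,abs(X)-hx-3)+np.maximum(0,abs(Y)-hy-3)
s=least_squares(res,(*c,.01),loss='soft_l1',f_scale=1);print(len(p),s.x,np.degrees(s.x[2]),np.median(s.fun))
E
```

```text
t 17.85 tcp [468.8 200.3 160.2] jaw deg 0.7 q [0.38 0.34 1.93 0.   0.86 0.37] F [ 0.9  0.3 -0.9] w 40.9
3015 [4.67957119e+02 2.01339472e+02 1.19181566e-02] 0.6828600700491494 1.451503988178338
```

View pics/w7.png

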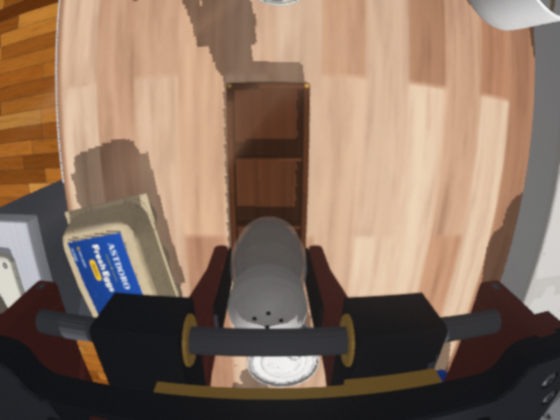

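Shaker held (268,270). The c3 cells at (268,115) and (268,190) are seen with the same parallax as before, so the shaker is over the middle cell. The caddy fit gives (468,201). I lower it.

Request:
{"name": "play_rows", "arguments": {
  "increments": "0 -0.0005 0.0005 -0.04 0;0 0 0 -0.04 0;0 0 0 -0.025 0;0 0 0 -0.012 0;0 0 0 -0.0055 0;0 0 0 -0.002 0;0 0 0 0 0;0 0 0 -0.0015 0;0 0 0 0 0;0 0 0 0 0"
}}

```text
t: 18.85
ee_pos: [468.1, 200.7, 34.2]
orientation: [2.207, 2.235, 0.004]
ft_force: [1.2, 0.2, 5.7]
width: 40.8
```

Request:
{"name": "play_rows", "arguments": {
  "increments": "1 0 0 0 0;1 0 0 0 0;1 0 0 0 0;1 0 0 0 0;1 0 0 0.01 0;1 0 0 0.045 0;1 0 0 0.045 0;1 0 0 0.05 0;1 0.022 -0.0418 0 0;1 0.022 -0.0418 0 0;1 0.022 -0.0418 0 0;1 0.022 -0.0418 0 0;1 0.022 -0.0418 0 0;1 0.022 -0.0418 0 0;1 0.022 -0.0418 0 0;1 0.022 -0.0418 0 0;1 0.022 -0.0418 0 0;1 0 0 0 0;1 0 0 0 0"
}}

```text
t: 20.75
ee_pos: [664.6, -176.6, 183.1]
orientation: [-2.209, -2.233, 0.0]
ft_force: [1.5, 0.1, -0.1]
width: 87.9
```

```bash
python3 near.py w8.png | egrep 'spice|tcp'
```

```text
spice (array([ 666.9, -176.3]), 1010, 0.4) 2446 [ 666.5 -175.2  109.5]
t 20.8 tcp [ 664.3 -175.5  183.1] jaw deg 0.7 q [-0.28  0.56  1.51  0.    1.08 -0.29] F [ 0.3  0.1 -0.2] w 87.8
```

View pics/w8.png

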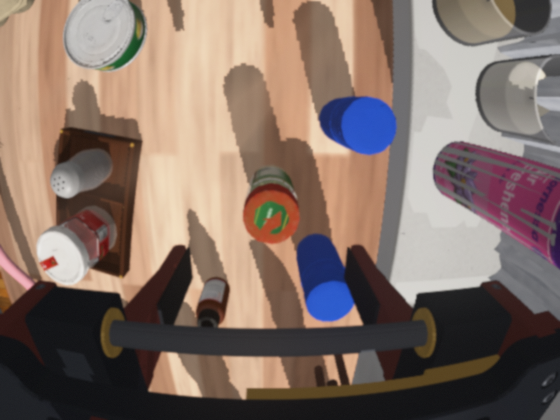

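Spice jar's red lid (270,215) is centred between the jaws and the blue ones (358,125), (325,280) are clear. Jam (75,250) and shaker (80,172) stand upright in caddy two.

Request:
{"name": "play_rows", "arguments": {
  "increments": "1 0.002 0 -0.045 0;1 0 0 -0.045 0;1 0 0 -0.03 0;1 0 0 -0.016 0;1 0 0 0 0;1 0 0 0 0;0 0 0 0 0;0 0 0 0 0;0 0 0 0 0;0 0 0 0 0;0 0 0 0 0;0 0 0 0 0;0 0 0 0 0;0 0 0 0 0;0 0 0 0 0"
}}

```text
t: 22.3
ee_pos: [667.0, -175.9, 47.3]
orientation: [-2.207, -2.235, 0.0]
ft_force: [-1.1, 0.3, 1.6]
width: 44.8
```

Request:
{"name": "play_rows", "arguments": {
  "increments": "0 0 0 0.015 0;0 0 0 0.035 0;0 0 0 0.04 0;0 0 0 0.04 0;0 -0.0182 0.0404 0 0;0 -0.0182 0.0404 0 0;0 -0.0182 0.0404 0 0;0 -0.0182 0.0404 0 0;0 -0.0182 0.0404 0 0;0 -0.0182 0.0404 0 0;0 -0.0182 0.0404 0 0;0 -0.0182 0.0404 0 0;0 -0.0182 0.0404 0 0;0 -0.0182 0.0404 0 0;0 -0.0182 0.0404 0 0;0 0 0 0 0;0 0 0 0 0;0 0 0 0 0"
}}

```text
t: 24.1
ee_pos: [467.2, 267.9, 177.6]
orientation: [2.208, 2.235, 0.0]
ft_force: [-0.1, -0.1, -0.3]
width: 45.0
```

```bash
python3 near.py w9.png | egrep 'tcp'
```

```text
t 24.15 tcp [467.4 267.5 177.4] jaw deg 0.6 q [ 0.5   0.36  1.86 -0.    0.93  0.49] F [ 1.2  0.4 -0.9] w 44.7
```

View pics/w9.png

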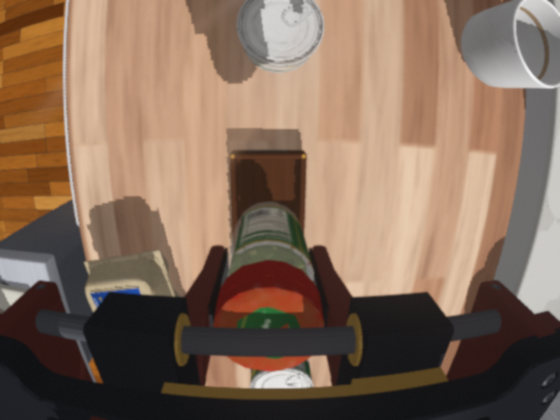

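The spice jar (268,280) hangs over the +y cell (268,180). I lower it.

Request:
{"name": "play_rows", "arguments": {
  "increments": "0 0 0.001 -0.04 0;0 0 0 -0.04 0;0 0 0 -0.025 0;0 0 0 -0.012 0;0 0 0 -0.0045 0;0 0 0 -0.002 0;0 0 0 0 0;0 0 0 -0.0015 0;0 0 0 0 0;0 0 0 0 0"
}}

```text
t: 25.15
ee_pos: [467.1, 269.8, 52.7]
orientation: [2.207, 2.235, 0.001]
ft_force: [-0.2, -0.8, -1.4]
width: 44.9
```

Request:
{"name": "play_rows", "arguments": {
  "increments": "0 0 0 -0.001 0;0 0 0 0 0;0 0 0 0 0"
}}

```text
t: 25.45
ee_pos: [467.1, 269.9, 52.2]
orientation: [2.207, 2.235, 0.001]
ft_force: [-2.6, -0.2, 8.6]
width: 45.0
```

Request:
{"name": "play_rows", "arguments": {
  "increments": "1 0 0 0 0;1 0 0 0 0;1 0 0 0 0;1 0 0 0 0;1 0 0 0.01 0;1 0 0 0.03 0;1 0 0 0.045 0;1 0 0 0.045 0;1 0 0 0 0"
}}

```text
t: 26.35
ee_pos: [470.2, 271.4, 187.6]
orientation: [2.205, 2.233, 0.017]
ft_force: [-0.8, 0.1, -0.1]
width: 88.2
```

Request:
{"name": "play_rows", "arguments": {
  "increments": "1 0.0104 -0.0444 0 0;1 0.0104 -0.0444 0 0;1 0.0104 -0.0444 0 0;1 0.0104 -0.0444 0 0;1 0.0104 -0.0444 0 0;1 0.0104 -0.0444 0 0;1 0.0104 -0.0444 0 0;1 0.0104 -0.0444 0 0;1 0.0104 -0.0444 0 0;1 0.0104 -0.0444 0 0;1 0.0104 -0.0444 0 0;1 0.0104 -0.0444 0 0;1 0.0104 -0.0444 0 0;1 0 0 0 0;1 0 0 0 0"
}}

```text
t: 27.85
ee_pos: [601.3, -308.2, 180.3]
orientation: [-2.209, -2.232, 0.0]
ft_force: [0.2, 0.9, -0.1]
width: 87.9
```

```bash
python3 near.py w10.png | egrep 'drop|tcp'
```

```text
drop (array([ 602.1, -307.2]), 351, 0.2) 121 [ 602.3 -307.2  100.2]
t 27.9 tcp [ 601.2 -307.1  180.4] jaw deg 0.7 q [-0.49  0.54  1.54  0.    1.06 -0.5 ] F [ 1.   0.2 -0.4] w 87.9
```

View pics/w10.png

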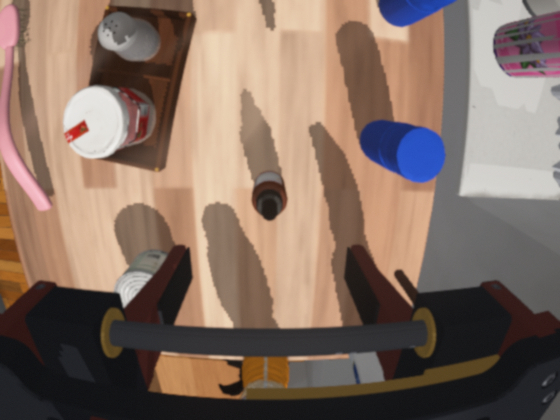

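The dropper (268,195) is centred between the jaws.

Request:
{"name": "play_rows", "arguments": {
  "increments": "1 0.001 0 -0.045 0;1 0 0 -0.045 0;1 0 0 -0.035 0;1 0 0 -0.018 0;1 0 0 -0.008 0;1 0 0 0 0;1 0 0 0 0;0 0 0 0 0;0 0 0 0 0;0 0 0 0 0;0 0 0 0 0;0 0 0 0 0;0 0 0 0 0;0 0 0 0 0;0 0 0 0 0;0 0 0 0 0;0 0 0 0 0;0 0 0 0 0"
}}

```text
t: 29.7
ee_pos: [603.0, -307.6, 30.1]
orientation: [-2.207, -2.235, 0.0]
ft_force: [1.1, -0.1, -0.6]
width: 31.8
```

```bash
python3 near.py | egrep 'drop|tcp'
```

```text
drop (array([ 602.6, -306.9]), 2990, 0.5) 224 [ 602.8 -307.6  101.9]
t 29.75 tcp [ 603.  -307.6   30.1] jaw deg 0.7 q [-0.49  0.74  1.59  0.    0.81 -0.5 ] F [ 0.8  0.5 -0. ] w 31.9
```

Request:
{"name": "play_rows", "arguments": {
  "increments": "0 0 0 0.015 0;0 0 0 0.035 0;0 0 0 0.04 0;0 0 0 0.04 0;0 -0.0134 0.0441 0 0;0 -0.0134 0.0441 0 0;0 -0.0134 0.0441 0 0;0 -0.0134 0.0441 0 0;0 -0.0134 0.0441 0 0;0 -0.0134 0.0441 0 0;0 -0.0134 0.0441 0 0;0 -0.0134 0.0441 0 0;0 -0.0134 0.0441 0 0;0 -0.0134 0.0441 0 0;0 0 0 0 0;0 0 0 0 0;0 0 0 0 0"
}}

```text
t: 31.45
ee_pos: [469.5, 132.8, 160.8]
orientation: [2.207, 2.234, 0.001]
ft_force: [0.0, -0.6, -1.0]
width: 31.6
```

```bash
python3 near.py w11.png | egrep 'tcp'
```

```text
t 31.5 tcp [469.5 132.4 160.6] jaw deg 0.6 q [ 0.25  0.31  1.98 -0.    0.85  0.24] F [ 0.9 -0.  -0.2] w 31.8
```

View pics/w11.png

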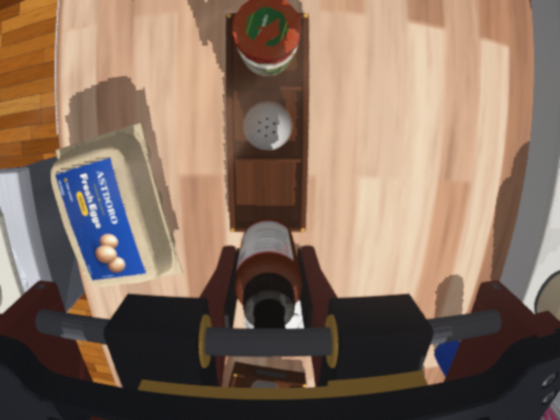

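Spice (267,35) and shaker (267,125) stand upright in their cells. The dropper is held over the free cell (268,190), with the same parallax as before. I lower it.

Request:
{"name": "play_rows", "arguments": {
  "increments": "0 -0.0005 0.0005 -0.04 0;0 0 0 -0.04 0;0 0 0 -0.025 0;0 0 0 -0.012 0;0 0 0 -0.005 0;0 0 0 -0.002 0;0 0 0 0 0;0 0 0 -0.0015 0;0 0 0 0 0;0 0 0 0 0"
}}

```text
t: 32.5
ee_pos: [468.9, 134.0, 35.2]
orientation: [2.207, 2.235, 0.001]
ft_force: [0.6, 0.2, -0.6]
width: 32.3
```

Request:
{"name": "play_rows", "arguments": {
  "increments": "0 0 0 -0.001 0;0 0 0 0 0;0 0 0 0 0"
}}

```text
t: 32.8
ee_pos: [468.9, 134.1, 34.8]
orientation: [2.207, 2.235, 0.001]
ft_force: [-3.2, -0.7, 13.3]
width: 32.1
```

Contact with the floor. Release, rise and back off towards the robot's right, clear of the caddies.

Request:
{"name": "play_rows", "arguments": {
  "increments": "1 0 0 0 0;1 0 0 0 0;1 0 0 0 0;1 0 0 0 0;1 0 0 0.01 0;1 0 0 0.03 0;1 0 0 0.045 0;1 0 0 0.045 0;1 0 0 0.05 0;1 0 -0.02 0.03 0;1 0 -0.03 0 0;1 0 -0.03 0 0;1 0 -0.03 0 0;1 0 -0.03 0 0;1 0 0 0 0;1 0 0 0 0"
}}

```text
t: 34.4
ee_pos: [468.4, -6.4, 244.1]
orientation: [2.209, 2.233, 0.001]
ft_force: [0.1, 0.3, -0.1]
width: 87.7
```

```bash
python3 - <<'E'
from fit import *
state()
S=grab('side','s2.png');T=grab('top')
cv2.imwrite('pics/final.png',np.vstack([cv2.resize(T['img'][140:330,150:430,::-1],None,fx=2,fy=2)[:300,:560],cv2.resize(S['img'][130:350,130:410,::-1],None,fx=2,fy=2)[:300,:560]]))
A=pts()
for k,(c,h) in dict(jam=((450,-229),92),sh2=((468,-151),95),sh1=((468,201),95),spice=((467,269),114),drop=((469,133),107)).items():
    for P in A:
        m=(np.hypot(P[:,0]-c[0],P[:,1]-c[1])<32)&(abs(P[:,2]-h)<8);p=P[m]
        if len(p)>5: print(k,len(p),((np.percentile(p,3,0)+np.percentile(p,97,0))/2).round(1))
for k in('tinL','flat','tinR'):print(k,*[circ(P,*OB[k]) for P in A])
E
```

```text
t 34.4 tcp [468.4  -6.4 244.1] jaw deg 0.6 q [-0.04  0.16  1.94  0.    1.03 -0.05] F [ 0.1  0.3 -0.1] w 87.7
jam 362 [ 449.9 -230.6   91.1]
sh2 83 [ 469.5 -155.2   92.4]
sh1 64 [464.9 200.4  93.6]
sh1 49 [468.2 197.5  92.8]
spice 165 [465.1 267.9 113.5]
spice 105 [468.  267.5 113.5]
drop 11 [465.6 132.6 105.4]
drop 17 [468.9 131.9 105.1]
tinL (array([477. , 424.1]), 305, 2.3) (array([477.8, 428.2]), 93, 1.5)
flat (array([488.9,  -4.1]), 311, 8.3) (array([489.2,   2.1]), 179, 1.4)
tinR None (array([ 465.6, -421.3]), 710, 0.8)
```

View pics/final.png

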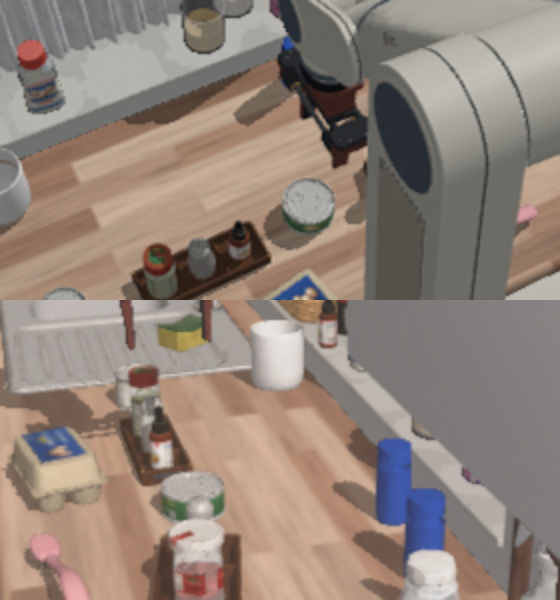

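The final view shows spice (158,270), shaker (200,257) and dropper (238,242) upright in the three-cell caddy. Jam (197,560) and the other shaker (200,508) are upright in the two-cell caddy. The heights match the floor level and the tins have not moved.

```bash
python3 -c "
from workcell import ctrl
print(ctrl.close_job())"
```

```text
the job is handed in; nothing more can be done
None
```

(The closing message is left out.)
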